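# Close up the honey pot

### The job

Close up the clean, empty honey pot on the tea desk: first draw out the wooden dipper that leans in it and hang it upright by its collar in the open notch of the dark wooden rest, and let go of it. Then set the lid gently on the pot, so that it sits fully home and level. Leave the pot standing about where it is, and do not disturb the other things on the desk.

Things in the scene. Friction and masses are not known exactly. Their poses are not given: they have to be found in the camera images.
- pot: white straight-sided round ceramic pot, loose, open on top, about 0.9 kg: 98 mm outside diameter, 86 mm inside, 110 mm tall, floor 8 mm thick. Origin: centre of its underside; z up. At the start the dipper leans in it towards the pot's own -x side
- pot_rim (a point): centre of the pot's mouth, level with the top of the rim (110 mm above its foot)
- dipper: light wooden honey dipper, 200 mm long, round, 70 g. Origin: centre of its head's foot; z runs along its axis to the handle's end. Grooved head 30 mm diameter, 0 to 38 mm; shaft 12 mm, to 128; collar 36 mm, 128 to 135; handle 16 mm, 135 to 200. It starts leaning about 35 degrees from upright, head on the pot's floor, shaft against the rim, collar and handle outside above it
- dipper_grip (a point): point on the dipper's axis in the middle of its handle, 172 mm from the head's foot
- dipper_collar (a point): centre of the underside of the dipper's collar, 128 mm from the head's foot
- rest: dark wooden rest, fixed: foot 130 x 100 x 14 mm, post at its +x side, level two-pronged fork 10 mm thick, top at 160 mm, nothing above. The fork spans x -39 to +71 mm and is 68 mm wide; its slot is 24 mm wide about y = 0, open at the -x end, closed at x = +29. Each prong's tip (x -39 to -31) has a lip 6 mm high to lift the collar over. Origin: on the desk below the notch point; z up
- rest_notch (a point): point in the slot, level with the top of the fork (160 mm), over which the dipper's axis should hang, the underside of the collar resting on both prongs here; its axes are those of the rest
- lid: white ceramic lid, 250 g: disc 112 mm diameter from 12 to 20 mm, below it a plug 79 mm diameter and 12 mm deep, above it a thin neck to 30 mm and a knob 28 mm diameter to 64 mm. It starts right way up on its plug. Origin: centre of the plug's underside; z up. The plug goes into the pot's mouth and the disc lies on the rim
- lid_seat (a point): centre of the underside of the lid's disc, 12 mm above its origin; it meets the centre of the pot's mouth when the lid is home
- lid_knob (a point): centre of the lid's knob, 47 mm above its origin
- mug: bystander: white mug, 80 mm diameter, 90 mm tall; origin under its centre
- tea_tin: bystander: round metal tea tin, 72 mm diameter, 100 mm tall; origin under its centre
- sugar_bowl: bystander: small open white bowl, 84 mm diameter, 45 mm tall; origin under its centre
- spoon: bystander: steel spoon, 150 mm long, lying flat along its x
- books: bystander: two books stacked, 180 x 120 mm and 38 mm high in all; origin under their centre
- ornaments: bystander: shallow glass bowl, 150 mm diameter, with three decorative balls, about 70 mm high; origin under its centre
Mind the look-alikes: they are no part of the job. What is shaped like the lid but purple or red is not meant.

How it is judged:
By the outcome, as a careful person would: the job done as asked, in the order asked, and still so for the second after the job is handed in, with the robot touching nothing.
It also fails if it takes over 64 s, if anything falls off the work surface, if the arm or the gripper's body presses on something with over 40 N, if the wrist force passes 120 N, or if a joint passes its speed limit or range.

### The arm

A 6-joint arm with a two-finger parallel gripper is mounted at the origin on the work surface. World frame = base frame: x ahead of the robot, y to its left, z up, the work surface at z = 0. Lengths are in mm, angles in rad, forces in N, time in s.
With the tool pointing down it reaches from about 350 to 775 mm from the base axis. Payload 7.3 kg.
Tool frame: the origin (TCP) lies on the front face of the gripper's body, between the roots of the fingers; the fingertips stand 66 mm ahead of it and the grasp point (between the pads) lies 47 mm ahead of it (bot.tip_extent is the distance from the TCP to the fingertips, in mm); z points along the fingers, y is the line along which they close (so a half turn about z gives the same grasp; the last joint's range is limited). The gripper opens to 92 mm and grips with 3 to 60 N. Pads are 19 mm wide; open, the fingers measure 130 mm over their backs; the gripper's body (75 mm by 190 mm) begins 47 mm behind the grasp point.
Start: joints at [-1.32, 0.342, 1.524, -0, 1.275, -0.146], TCP at [202.918, -484.214, 292.241] pointing down, gripper open.
Joint ranges: [-2.53, 2.53], [-0.77, 2.02], [0.04, 2.7], [-1, 4.14], [0.28, 2.66], [-3.11, 3.11]. Speed limits (rad/s): [2.57, 2.57, 3.14, 3.14, 3.14, 3.14].

### API

Orientations are given as [roll, pitch, yaw] about the fixed x, y, z axes, in that order (R = Rz(yaw) Ry(pitch) Rx(roll)).
In Python, from plant import readout, viewer, order, bot gives the robot as it stands.
- The arm moves only by the shell command python3 -m creep 'ROWS'. ROWS is text: rows parted by semicolons, each of 7 numbers parted by spaces: the shift along the world's x, y, z in m, then the turn, a rotation vector about the world's x, y, z in rad, then the opening in per cent of the stroke, from 0 (shut) to 100 (fully open). A call has 1 to 8 rows; each row shifts and turns the commanded pose from where the row before left it; what a row does not reach is not made up. A row lasts 1/12 s, in which the tool goes at most 41.7 mm and 7.16 degrees, less where a joint would pass 70% of its speed; a pose out of reach is approached as far as the arm can. A call is refused whole if a number of a shift passes 0.0417 or a number of a turn 0.125, either way. A call with a gripper value outside its range is refused whole. The fingers move at their own pace and stop on an object; the grip force is fixed at half the most. Time passes only in rows, so rows that do not move let the fingers close. It gives the time, the measured TCP pose, the force, the opening and the grip force at its end, in the units of the state.
- readout.get_obs(): the state, without advancing time (a new reading comes with each control period).
- viewer.capture(name): name is "side" or "top" or "wrist"; returns the picture (400x640x3 uint8, red, green, blue); there is no depth.
- viewer.camera_info(name): a dict with "fx", "fy", "cx", "cy" (pixels), "origin" and "rotation" of the camera in the world. Camera axes: x right, y up, looking along -z (the intrinsics and any distortion apply to the point x, -y, -z); pixel columns grow to the right and rows downward; lengths in mm; the calibration is good to about 2 mm. A picture is of the moment at which its call begins: read the wrist's pose just before it. camera_info takes no time and is no camera call; for the wrist camera it gives the pose at the moment of the call.
- order.close_job(): hands the job in; it is judged then, once.
The state is a dict: "time": time; "joint_positions": joint angles; "dq": joint speeds; "tau": joint torques, N m; "tool_pos": TCP position; "tcp_rot": TCP orientation; "contact_force": force on the tool from outside, world axes, zero at the start; "moment": the same for the moment, N m; "grip_width": finger opening in mm; "finger_force": force on a finger pad.
Only numpy, scipy, OpenCV 4.12 (cv2) and the standard library are available. Lean on these libraries where they do the work, as an engineer would, in place of code of your own. Each camera call takes 0.05 s, during which the arm holds its last target. There are 200 camera calls.

## Working session

There is one attempt and no reset: what is moved stays moved. The work goes in short steps, Python scripts to look and compute and a shell command to move; the robot and the scene stay as the last step left them, time stands still between calls to the robot, and variables do not carry over. Pictures are saved under pics/ and viewed, at most 10 in all, crops included, and the job is handed in when it is done.

```bash
mkdir -p pics; python3 - <<'E'
from plant import readout, viewer, order, bot
import cv2
o=readout.get_obs();print(o)
for n in("side","top"):
    print(n,viewer.camera_info(n))
    cv2.imwrite(f"pics/{n}0.png",viewer.capture(n)[:,:,::-1])
E
```

```text
{'time': 0.0, 'joint_positions': array([-1.32001247e+00,  3.42760700e-01,  1.52500715e+00, -1.72699876e-05,
        1.27536289e+00, -1.45979832e-01]), 'dq': array([-0.00156832,  0.0012415 , -0.00140733, -0.00207776,  0.00057174,
        0.00224712]), 'tau': array([-1.01857040e-03, -4.31249356e+01, -2.44216096e+01,  7.16721453e-02,
        5.60266385e-02, -1.13849144e-04]), 'tool_pos': array([ 202.83165451, -483.91867083,  291.52860419]), 'tcp_rot': array([-3.14006853e+00, -2.07393529e-04,  3.96768568e-01]), 'contact_force': array([-0.5072563 ,  0.33163309, -0.05459742]), 'moment': array([-0.02411043,  0.02810384, -0.01417553]), 'finger_force': 0.0, 'grip_width': 91.62422493050975}
side {'fx': 375.8301144296176, 'fy': 375.8301144296176, 'cx': 316.7832571415276, 'cy': 209.18122949497442, 'origin': array([143.0957344 , 449.40136371, 903.87358061]), 'rotation': array([ 0.65663191, -0.01231141, -2.42755034])}
top {'fx': 379.6389816481515, 'fy': 379.6389816481515, 'cx': 319.4897585150872, 'cy': 196.01888107166815, 'origin': array([ 362.28971984,  -22.05005027, 1179.71672673]), 'rotation': array([ 0.18213563,  0.02131607, -1.58078614])}
```

View pics/top0.png

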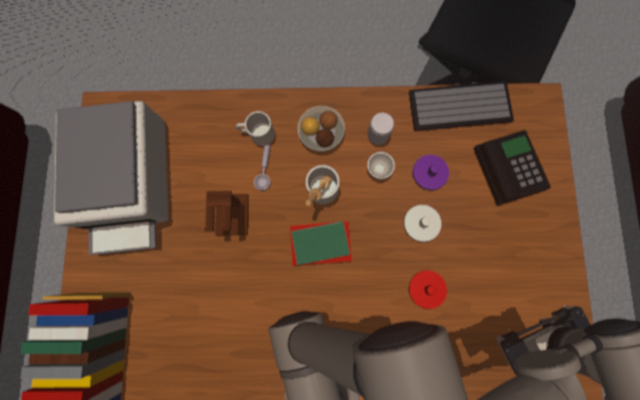

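View pics/side0.png

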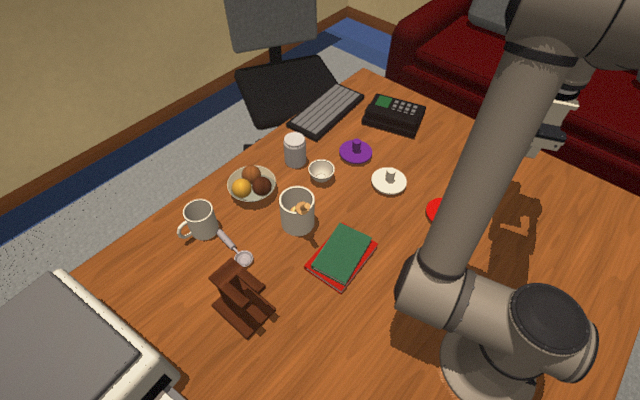

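The top view shows the pot near (322,187) with the dipper leaning down-image, the rest near (227,213), and the white lid near (423,223). The purple (431,172) and red (428,289) ones are look-alikes. I'll enlarge both views next.

```bash
python3 - <<'E'
import cv2
a=cv2.imread("pics/top0.png");b=cv2.imread("pics/side0.png")
t1=cv2.resize(a[150:250,195:355],None,fx=5,fy=5,interpolation=cv2.INTER_CUBIC)
cv2.imwrite("pics/t1.png",t1)
s1=cv2.resize(b[180:340,200:330],None,fx=3.7,fy=3.7,interpolation=cv2.INTER_CUBIC)
s2=cv2.resize(b[155:205,360:420],None,fx=5,fy=5,interpolation=cv2.INTER_CUBIC)
import numpy as np
c=np.zeros((592,790,3),np.uint8);c[:s1.shape[0],:s1.shape[1]]=s1;c[:250,485:785]=s2
t2=cv2.resize(a[200:245,395:455],None,fx=5,fy=5,interpolation=cv2.INTER_CUBIC);c[300:525,485:785]=t2
cv2.imwrite("pics/s1.png",c)
E
```

```text
(no output)
```

View pics/t1.png

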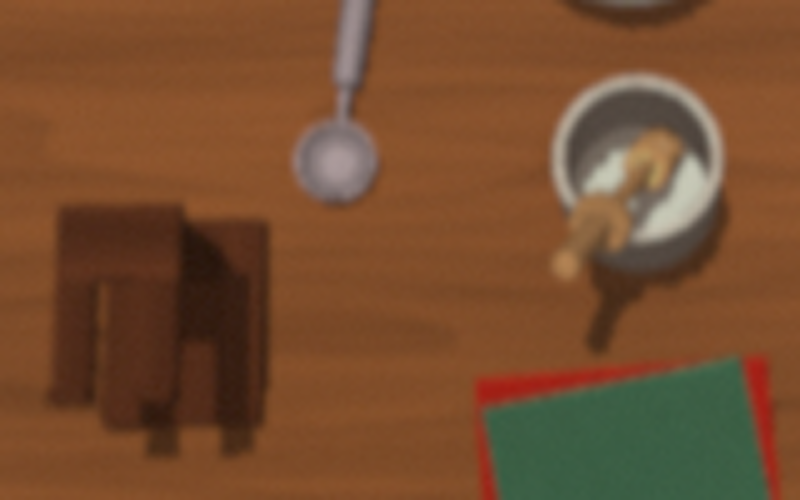

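View pics/s1.png

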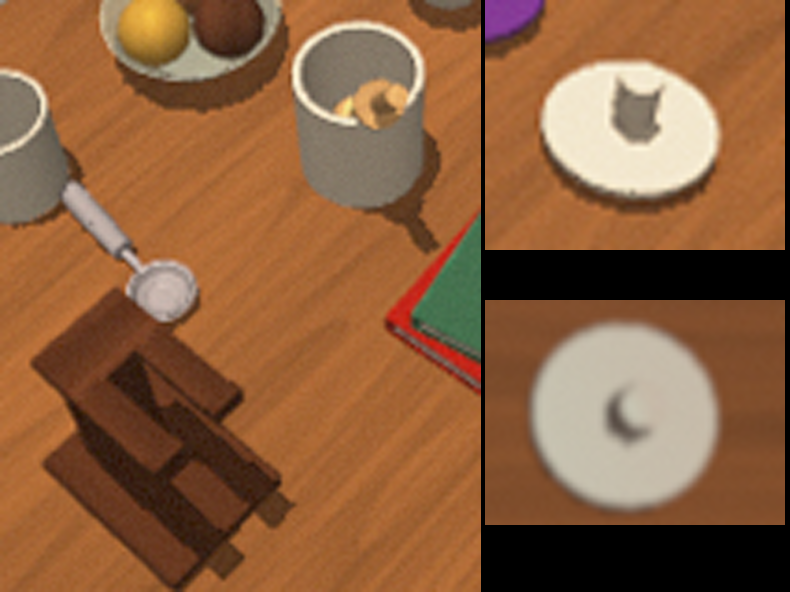

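The crops give me the pixel points for the pot rim, lid disc, dipper, and rest fork and foot corners. Next I fit poses to both views.

```bash
cat > h.py <<'E'
from plant import readout, viewer, order, bot
import numpy as np, cv2
from scipy.spatial.transform import Rotation as Ro
from scipy.optimize import least_squares
def proj(n,P,ci=None):
    c=ci or viewer.camera_info(n); R=Ro.from_euler('xyz',c['rotation']).as_matrix()
    q=(np.atleast_2d(P)-c['origin'])@R
    return np.c_[c['cx']+c['fx']*q[:,0]/-q[:,2], c['cy']-c['fy']*q[:,1]/-q[:,2]]
def ray(n,uv,z,ci=None):
    c=ci or viewer.camera_info(n); R=Ro.from_euler('xyz',c['rotation']).as_matrix()
    d=R@[(uv[0]-c['cx'])/c['fx'],-(uv[1]-c['cy'])/c['fy'],-1]
    return c['origin']+d*(z-c['origin'][2])/d[2]
E
python3 - <<'E'
from h import *
T=lambda x,y:(x/5+195-.4,y/5+150-.4); S=lambda x,y:(x/3.7+200-.36,y/3.7+180-.36)
print("pot",ray("top",T(637.5,158),110),ray("side",S(358.5,74),110))
print("potx",ray("top",T(552,158),110),ray("top",T(723,158),110))
print("lid",ray("top",(422.6,222.8),20),ray("side",(388.8,180.2),20))
F=[(-39+110,34),(71,-34),(-39,34)]
obs=[("top",T(58,205),(71,34,160)),("top",T(185,205),(71,-34,160)),
("side",S(115,290),(71,-34,160)),("side",S(35,362),(71,34,160)),("side",S(242,398),(-39,-34,166)),("top",T(47,405),(-39,34,160))]
def f(p):
    R=Ro.from_euler('z',p[2]).as_matrix()
    return np.concatenate([(proj(n,R@np.array(q)+[p[0],p[1],0])[0]-uv) for n,uv,q in obs])
s=least_squares(f,[450,230,0]);print("rest",s.x,s.fun.round(1))
for u in [(103,430),(263,430),(268,222)]:print("foot",ray("top",T(*u),14))
for u in [(45,465),(180,588),(280,480)]:print("footS",ray("side",S(*u),14))
ob=[("top",T(566,263),200),("top",T(600,222),131),("side",S(382,100),131)]
def g(p):
    d=Ro.from_euler('z',p[2]).apply([np.sin(p[3]),0,np.cos(p[3])])
    b=np.array([p[0],p[1],8+15*np.sin(p[3])])
    return np.concatenate([proj(n,b+d*l)[0]-uv for n,uv,l in ob]+[[ (p[3]-.61)*20]])
s=least_squares(g,[500,-20,3,.61]);p=s.x;print("dip",p,s.fun.round(1))
d=Ro.from_euler('z',p[2]).apply([np.sin(p[3]),0,np.cos(p[3])]);b=np.array([p[0],p[1],8+15*np.sin(p[3])])
print("tip",b+200*d,"grip",b+172*d)
E
```

```text
pot [602.95022609  -9.18298978 110.        ] [599.1409742   -7.72555659 110.        ]
potx [603.68049599  40.21656795 110.        ] [602.22139102 -58.48548835 110.        ]
lid [ 488.75826553 -313.0892458    20.        ] [ 485.96065076 -311.17297617   20.        ]
rest [ 4.96004334e+02  2.77367482e+02 -2.53734536e-02] [ 0.1  0.7 -0.7  1.   1.1 -0.8 -1.5 -0.4 -0.4 -1.  -0.5  0.6]
foot [457.70845402 323.37258715  14.        ]
foot [456.55343067 224.32784617  14.        ]
foot [586.83148523 224.3864422   14.        ]
footS [582.02289868 325.07281946  14.        ]
footS [452.85451497 321.80577152  14.        ]
footS [455.8290204  228.61573542  14.        ]
dip [ 6.24384060e+02 -2.63950927e+01  2.61474053e+00  5.82370600e-01] [-0.1  0.2  0.9  0.2 -0.7  0.4 -0.6]
tip [529.29978447  28.91507257 183.28231071] grip [542.61158302  21.17164942 159.89779837]
```

```bash
cat >> h.py <<'E'
def step(pos,z,y,n):
    "rows: per-row shift (m) and turn to bring TCP to pos with tool z,y axes"
    o=readout.get_obs(); R0=Ro.from_euler('xyz',o['tcp_rot'])
    z=np.array(z,float);z/=np.linalg.norm(z);y=np.array(y,float);y-=z*(y@z);y/=np.linalg.norm(y)
    R=Ro.from_matrix(np.c_[np.cross(y,z),y,z]); rv=(R*R0.inv()).as_rotvec()
    dp=(np.array(pos)-o['tool_pos'])/1000
    print("t",o['time'].__round__(2),"per row",(dp/n).round(4),(rv/n).round(4),"tot",dp.round(4),rv.round(3),"F",o['contact_force'].round(1),"g",round(o['grip_width'],1))
E
python3 - <<'E'
from h import *
d=np.array([-.4755,.2766,.835]);b=np.array([624.4,-26.4,16.3])
for s in(1,-1):step(b+300*d,-d,np.array([.503,.864,0])*s,20)
E
```

```text
t 0.1 per row [ 0.0139  0.027  -0.0012] [-0.0358  0.0022  0.1071] tot [ 0.2789  0.5405 -0.0248] [-0.716  0.045  2.143] F [-0.6  0.5  0.2] g 91.5
t 0.1 per row [ 0.0139  0.027  -0.0012] [-0.002  -0.0301 -0.0449] tot [ 0.2789  0.5405 -0.0248] [-0.04  -0.602 -0.897] F [-0.6  0.5  0.2] g 91.5
```

```bash
python3 -m creep '0.014 0.027 0 -0.036 0.002 0.107 100; 0.014 0.027 0 -0.036 0.002 0.107 100; 0.014 0.027 0 -0.036 0.002 0.107 100; 0.014 0.027 0 -0.036 0.002 0.107 100; 0.014 0.027 0 -0.036 0.002 0.107 100; 0.014 0.027 0 -0.036 0.002 0.107 100; 0.014 0.027 0 -0.036 0.002 0.107 100; 0.014 0.027 0 -0.036 0.002 0.107 100' && python3 -m creep '0.014 0.027 0 -0.036 0.002 0.107 100; 0.014 0.027 0 -0.036 0.002 0.107 100; 0.014 0.027 0 -0.036 0.002 0.107 100; 0.014 0.027 0 -0.036 0.002 0.107 100; 0.014 0.027 0 -0.036 0.002 0.107 100; 0.014 0.027 0 -0.036 0.002 0.107 100; 0.014 0.027 0 -0.036 0.002 0.107 100; 0 0 0 0 0 0 100'; python3 - <<'E'
from h import *
print(readout.get_obs()['joint_positions'])
d=np.array([-.4755,.2766,.835]);b=np.array([624.4,-26.4,16.3])
step(b+300*d,-d,np.array([.503,.864,0]),6)
E
```

```text
time: 0.77
tool_pos: [315.2, -266.7, 292.1]
tcp_rot: [2.961, 0.216, 1.244]
contact_force: [1.3, 0.7, 1.2]
grip_width: 91.8
finger_force: 0.0
time: 1.43
tool_pos: [413.9, -75.4, 291.9]
tcp_rot: [2.989, 0.461, 2.012]
contact_force: [-0.6, -0.6, 0.4]
grip_width: 91.7
finger_force: 0.0
[-0.20644431  0.01120931  2.03014597 -0.39901257  0.72893663 -0.43337904]
t 1.43 per row [ 0.0113  0.022  -0.0042] [-0.0302  0.0026  0.0875] tot [ 0.0678  0.132  -0.0251] [-0.181  0.016  0.525] F [-0.6 -0.6  0.4] g 91.7
```

```bash
python3 -m creep '0.0113 0.022 -0.0042 -0.03 0.003 0.087 100; 0.0113 0.022 -0.0042 -0.03 0.003 0.087 100; 0.0113 0.022 -0.0042 -0.03 0.003 0.087 100; 0.0113 0.022 -0.0042 -0.03 0.003 0.087 100; 0.0113 0.022 -0.0042 -0.03 0.003 0.087 100; 0.0113 0.022 -0.0042 -0.03 0.003 0.087 100; 0 0 0 0 0 0 100;0 0 0 0 0 0 100'; python3 - <<'E'
from h import *
print(readout.get_obs()['joint_positions'])
d=np.array([-.4755,.2766,.835]);b=np.array([624.4,-26.4,16.3])
step(b+300*d,-d,np.array([.503,.864,0]),6)
c=viewer.camera_info("wrist");print(c)
np.save("w1.npy",c,allow_pickle=True)
im=viewer.capture("wrist")[:,:,::-1].copy()
L=proj("wrist",[b+d*l for l in(0,128,135,200)],c);print(L)
for p in L: cv2.circle(im,(int(p[0]),int(p[1])),3,(255,0,255),1)
cv2.imwrite("pics/w1.png",im)
s=viewer.capture("side")[:,:,::-1]
cv2.imwrite("pics/side1.png",s)
E
```

```text
time: 2.1
tool_pos: [480.5, 53.0, 266.3]
tcp_rot: [3.142, 0.58, 2.601]
contact_force: [-0.9, -0.3, 0.8]
grip_width: 91.7
finger_force: 0.0
[ 0.1296193   0.16108313  1.98273966 -0.62619109  0.61941718 -0.45273667]
t 2.1 per row [0.0002 0.0006 0.0001] [-0.0002 -0.0004  0.0023] tot [0.0012 0.0036 0.0005] [-0.001 -0.003  0.014] F [-0.9 -0.3  0.8] g 91.7
{'fx': 283.5597985515236, 'fy': 283.5597985515236, 'cx': 317.64443850461737, 'cy': 193.92067957828215, 'origin': array([381.29765036, 111.31663597, 302.16815055]), 'rotation': array([-8.66952698e-01, -1.15102224e-04,  1.02822925e+00])}
[[323.02524324 167.42139844]
 [324.30057218 192.6136728 ]
 [324.40398703 194.65648326]
 [325.68639169 219.98852832]]
```

View pics/w1.png

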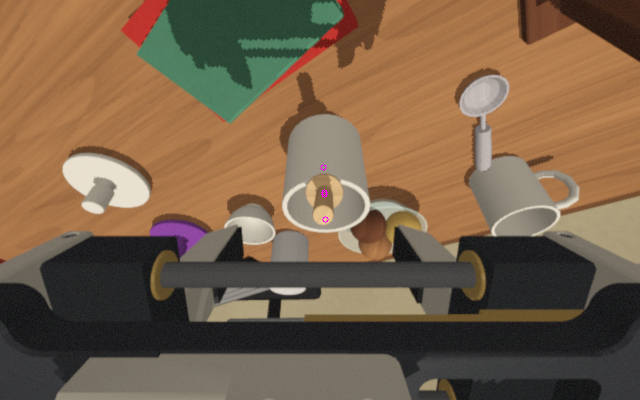

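The wrist view shows the handle end near (323,213) and the collar near (324,191). My prediction was (325.7,220) for the handle end, so I'll enlarge this to refine it.

```bash
python3 - <<'E'
import cv2
a=cv2.imread("pics/w1.png")
cv2.imwrite("pics/w1c.png",cv2.resize(a[110:240,275:385],None,fx=4.5,fy=4.5,interpolation=cv2.INTER_CUBIC))
E
```

```text
(no output)
```

View pics/w1c.png

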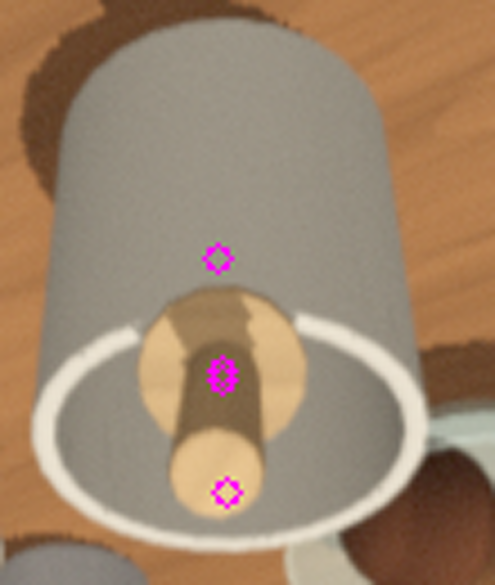

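```bash
python3 - <<'E'
from h import *
c=np.load("w1.npy",allow_pickle=True).item()
print("pot",ray("wrist",(275+231/4.5-.4,110+430/4.5-.4),110,c))
T=lambda x,y:(x/5+195-.4,y/5+150-.4); S=lambda x,y:(x/3.7+200-.36,y/3.7+180-.36)
ob=[("top",T(566,263),200,None),("wrist",(322.8,214.9),200,c),("wrist",(324,191.8),135,c),("top",T(600,222),131,None),("side",S(382,100),131,None)]
def g(p):
    d=Ro.from_euler('z',p[2]).apply([np.sin(p[3]),0,np.cos(p[3])])
    b=np.array([p[0],p[1],8+15*np.sin(p[3])])
    return np.concatenate([proj(n,b+d*l,k)[0]-uv for n,uv,l,k in ob]+[[ (p[3]-.61)*20]])
s=least_squares(g,[624,-26,2.6,.61]);p=s.x;print("dip",p,s.fun.round(1))
d=Ro.from_euler('z',p[2]).apply([np.sin(p[3]),0,np.cos(p[3])]);b=np.array([p[0],p[1],8+15*np.sin(p[3])])
print("d",d,"b",b,"tip",b+200*d,"grip",b+172*d, "at rim z", b+d*(110-b[2])/d[2])
y=np.cross([0,0,1],d)*-1
step(b+300*d,-d,-y,1);step(b+219*d,-d,-y,8)
E
```

```text
pot [596.21010273  -7.60143833 110.        ]
dip [ 6.28216410e+02 -2.50673864e+01  2.65803181e+00  6.12171035e-01] [ 0.2  1.4  0.2  0.   0.1  0.9  0.8  0.5 -0.6  0.9  0. ]
d [-0.50875959  0.26717267  0.81840237] b [628.2164099  -25.06738643  16.6196839 ] tip [526.46449155  28.36714764 180.30015824] grip [540.70976012  20.88631287 157.38489183] at rim z [570.16656408   5.41721292 110.        ]
t 2.2 per row [-0.0047  0.003  -0.0047] [ 1.5136 -0.852  -2.5582] tot [-0.0047  0.003  -0.0047] [ 1.514 -0.852 -2.558] F [1.3 0.3 0.1] g 91.8
t 2.2 per row [ 0.0046 -0.0023 -0.0089] [ 0.1892 -0.1065 -0.3198] tot [ 0.0365 -0.0186 -0.071 ] [ 1.514 -0.852 -2.558] F [1.3 0.3 0.1] g 91.8
```

```bash
python3 - <<'E'
from h import *
d=np.array([-.5088,.2672,.8184]);b=np.array([628.2,-25.1,16.6])
step(b+300*d,-d,[.267,.509,0],1);step(b+219*d,-d,[.267,.509,0],8)
E
```

```text
t 2.2 per row [-0.0048  0.003  -0.0048] [-0.0165 -0.0273  0.0596] tot [-0.0048  0.003  -0.0048] [-0.016 -0.027  0.06 ] F [1.3 0.3 0.1] g 91.8
t 2.2 per row [ 0.0046 -0.0023 -0.0089] [-0.0021 -0.0034  0.0074] tot [ 0.0365 -0.0186 -0.0711] [-0.016 -0.027  0.06 ] F [1.3 0.3 0.1] g 91.8
```

```bash
python3 -m creep '-0.0048 0.003 -0.0048 -0.0165 -0.0273 0.0596 100; 0.0059 -0.0031 -0.0095 0 0 0 100; 0.0059 -0.0031 -0.0095 0 0 0 100; 0.0059 -0.0031 -0.0095 0 0 0 100; 0.0059 -0.0031 -0.0095 0 0 0 100; 0.0059 -0.0031 -0.0095 0 0 0 100; 0.0059 -0.0031 -0.0095 0 0 0 100; 0.0059 -0.0031 -0.0095 0 0 0 100'; python3 -m creep '0 0 0 0 0 0 100;0 0 0 0 0 0 100'; python3 - <<'E'
from h import *
d=np.array([-.5088,.2672,.8184]);b=np.array([628.2,-25.1,16.6])
step(b+219*d,-d,[.267,.509,0],1)
c=viewer.camera_info("wrist")
im=viewer.capture("wrist")[:,:,::-1]
cv2.imwrite("pics/w2.png",cv2.resize(im[100:300,180:460],None,fx=2.8,fy=2.8))
E
```

```text
time: 2.87
tool_pos: [517.3, 32.6, 195.7]
tcp_rot: [3.141, 0.613, 2.657]
contact_force: [0.4, 0.6, -0.2]
grip_width: 92.0
finger_force: 0.0
time: 3.03
tool_pos: [516.9, 32.9, 195.7]
tcp_rot: [-3.141, 0.612, 2.658]
contact_force: [-1.0, 1.1, -0.1]
grip_width: 92.1
finger_force: 0.0
t 3.03 per row [-0.0001  0.0005  0.0002] [ 0.0004 -0.0001  0.0005] tot [-0.0001  0.0005  0.0002] [ 0. -0.  0.] F [-1.   1.1 -0.1] g 92.1
```

View pics/w2.png

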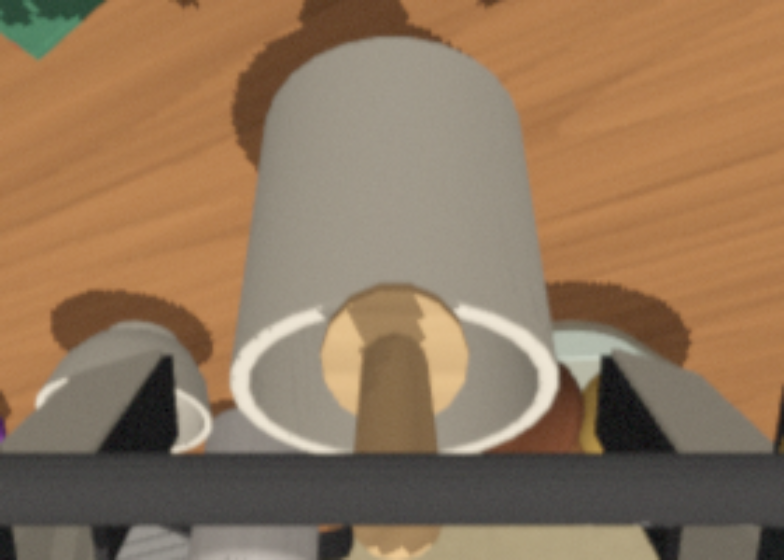

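The handle lies nearly midway between the fingers: handle at x about 396, finger midline about 388. I'll close now.

```bash
python3 -m creep '0 0 0 0 0 0 0;0 0 0 0 0 0 0;0 0 0 0 0 0 0;0 0 0 0 0 0 0;0 0 0 0 0 0 0;0 0 0 0 0 0 0;0 0 0 0 0 0 0;0 0 0 0 0 0 0'
```

```text
time: 3.75
tool_pos: [517.2, 34.1, 195.7]
tcp_rot: [-3.141, 0.613, 2.661]
contact_force: [-0.0, 0.3, -0.6]
grip_width: 43.3
finger_force: 0.0
```

```bash
python3 -m creep '0 0 0 0 0 0 0;0 0 0 0 0 0 0;0 0 0 0 0 0 0;0 0 0 0 0 0 0;0 0 0 0 0 0 0;0 0 0 0 0 0 0;0 0 0 0 0 0 0;0 0 0 0 0 0 0'
```

```text
time: 4.42
tool_pos: [517.2, 34.0, 195.7]
tcp_rot: [-3.141, 0.613, 2.661]
contact_force: [-0.4, -0.6, 0.4]
grip_width: 15.2
finger_force: 30.0
```

```bash
python3 -m creep '0 0 0.005 0 0 0 0;-0.001 0.0005 0.01 0 0 0 0;-0.003 0.0016 0.0115 0 0 0 0;-0.003 0.0016 0.0115 0 0 0 0;-0.003 0.0016 0.0115 0 0 0 0;-0.003 0.0016 0.0115 0 0 0 0;-0.003 0.0016 0.0115 0 0 0 0;-0.003 0.0016 0.0115 0 0 0 0'; python3 -m creep '-0.003 0.0016 0.0115 0 0 0 0;-0.003 0.0016 0.0115 0 0 0 0;-0.003 0.0016 0.0115 0 0 0 0;-0.003 0.0016 0.0115 0 0 0 0;-0.003 0.0016 0.0115 0 0 0 0;-0.003 0.0016 0.0115 0 0 0 0;-0.003 0.0016 0.0115 0 0 0 0;-0.003 0.0016 0.0115 0 0 0 0'; python3 - <<'E'
from h import *
print(readout.get_obs()['joint_positions'])
step([405,276,376],[0,0,-1],[.267,.509,0],8)
cv2.imwrite("pics/side2.png",viewer.capture("side")[:,:,::-1]);
E
```

```text
time: 5.08
tool_pos: [497.8, 44.3, 280.1]
tcp_rot: [-3.141, 0.612, 2.661]
contact_force: [0.1, -0.2, 0.1]
grip_width: 15.5
finger_force: 30.0
time: 5.75
tool_pos: [473.8, 57.1, 372.0]
tcp_rot: [-3.141, 0.612, 2.661]
contact_force: [0.3, 0.7, -1.4]
grip_width: 15.6
finger_force: 30.0
[ 0.13587305  0.01406432  1.83882996 -0.46973675  0.82589282 -0.71351211]
t 5.75 per row [-0.0086  0.0274  0.0005] [ 0.0355  0.0678 -0.0002] tot [-0.0688  0.2189  0.004 ] [ 0.284  0.542 -0.002] F [ 0.3  0.7 -1.4] g 15.6
```

View pics/side2.png

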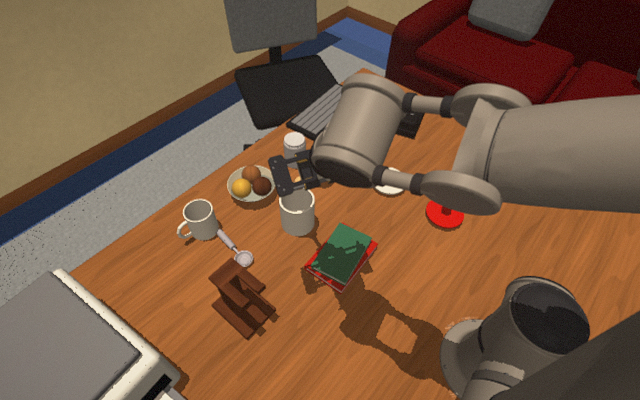

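The pot stands where it was at about (297,212), and the dipper is out, hidden behind the gripper. I'll bring it upright and over to the front of the rest.

```bash
python3 -m creep '-0.0086 0.0274 0.0005 0.0355 0.0678 0 0;-0.0086 0.0274 0.0005 0.0355 0.0678 0 0;-0.0086 0.0274 0.0005 0.0355 0.0678 0 0;-0.0086 0.0274 0.0005 0.0355 0.0678 0 0;-0.0086 0.0274 0.0005 0.0355 0.0678 0 0;-0.0086 0.0274 0.0005 0.0355 0.0678 0 0;-0.0086 0.0274 0.0005 0.0355 0.0678 0 0;-0.0086 0.0274 0.0005 0.0355 0.0678 0 0'; python3 -m creep '0 0 -0.013 0 0 0 0;0 0 -0.013 0 0 0 0;0 0 -0.013 0 0 0 0;0 0 -0.013 0 0 0 0;0 0 -0.013 0 0 0 0;0 0 -0.013 0 0 0 0;0 0 -0.013 0 0 0 0;0 0 -0.009 0 0 0 0';  python3 - <<'E'
from h import *
print(readout.get_obs()['joint_positions'])
step([496,276,276],[0,0,-1],[.267,.509,0],8)
cv2.imwrite("pics/side3.png",viewer.capture("side")[:,:,::-1]);cv2.imwrite("pics/top3.png",viewer.capture("top")[:,:,::-1]);
c=viewer.camera_info("wrist");np.save("w3.npy",c,allow_pickle=True);cv2.imwrite("pics/w3.png",viewer.capture("wrist")[:,:,::-1])
b=cv2.imread("pics/side3.png")[190:350,190:350];a=cv2.imread("pics/w3.png")
cv2.imwrite("pics/c3.png",np.hstack([cv2.resize(b,(400,400)),cv2.resize(a,(400,250)) if 0 else cv2.copyMakeBorder(cv2.resize(a,(400,250)),0,150,0,0,0)]))
E
```

```text
time: 6.47
tool_pos: [405.0, 277.5, 375.4]
tcp_rot: [3.141, -0.003, 2.66]
contact_force: [0.4, -0.3, -1.2]
grip_width: 15.3
finger_force: 30.0
time: 7.13
tool_pos: [405.1, 275.9, 274.0]
tcp_rot: [-3.141, -0.0, 2.66]
contact_force: [1.1, 0.8, -0.9]
grip_width: 15.3
finger_force: 30.0
[ 4.41603870e-01  2.95233480e-01  1.64555505e+00 -5.49173313e-04
  1.20176538e+00 -6.47430101e-01]
t 7.13 per row [0.0114 0.     0.0003] [ 0.0001 -0.0001 -0.0002] tot [0.0909 0.0001 0.002 ] [ 0.001 -0.001 -0.002] F [ 1.1  0.8 -0.9] g 15.3
```

View pics/c3.png

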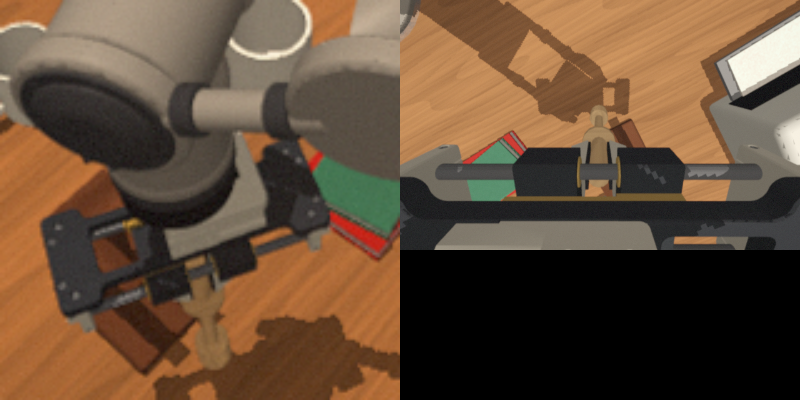

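The crop shows the dipper hanging upright in the grip in front of the rest: head at about crop (214,352), i.e. side pixel (276,331). I'll check that numerically.

```bash
python3 - <<'E'
from h import *
t=readout.get_obs()['tool_pos']
for l in (0,19,38,128,135): print(l,(proj("side",t-[0,0,219-l])[0]-190)*2.5)
import numpy as np
# head silhouette: wood colour mask in the crop
b=cv2.imread("pics/side3.png")[190:350,190:350];hsv=cv2.cvtColor(cv2.resize(b,(400,400)),cv2.COLOR_BGR2HSV)
for y in range(290,376,6): 
    r=hsv[y,180:245]; print(y,' '.join(f"{h}/{s}/{v}" for h,s,v in r[::6]))
E
```

```text
0 [212.58480101 352.25979137]
19 [210.97734615 344.7417411 ]
38 [209.31127309 336.94953406]
128 [200.51580615 295.8132233 ]
135 [199.76149927 292.28533756]
290 17/58/31 13/54/33 16/125/92 15/137/134 15/141/125 15/140/106 15/78/114 15/139/134 13/174/170 13/176/167 13/175/173
296 17/66/73 18/57/112 15/108/87 15/141/134 16/145/125 15/139/125 16/144/140 15/151/137 13/177/166 13/172/175 13/175/166
302 14/120/106 16/114/130 15/134/133 15/137/136 15/139/134 16/141/137 16/141/136 14/153/137 12/172/178 13/174/167 13/175/169
308 11/173/102 16/140/135 15/136/139 16/140/140 16/144/131 15/135/132 16/143/128 13/168/165 13/178/165 13/171/166 13/170/169
314 11/177/104 11/165/105 15/145/120 16/139/128 15/140/135 15/135/130 14/163/94 12/170/129 13/174/166 13/173/168 13/176/168
320 10/169/107 10/170/108 9/161/65 13/168/97 15/144/135 14/135/130 14/167/93 12/174/155 13/178/168 12/173/170 12/175/175
326 11/168/108 10/178/63 13/173/136 13/176/172 15/139/130 15/135/136 16/139/130 15/157/151 13/174/166 13/176/172 13/171/182
332 10/171/70 13/183/96 12/175/172 15/147/147 15/138/129 15/138/137 15/138/118 16/140
[... 191 characters left out ...]
79/167 15/140/142 16/142/135 16/143/141 15/131/142 16/139/150 15/149/127 12/176/171 13/174/170
350 13/174/94 13/166/89 13/174/160 14/142/142 16/138/144 16/140/144 15/140/146 16/141/147 16/132/116 12/175/160 13/176/167
356 13/172/89 13/192/114 13/179/168 14/159/148 15/140/133 15/143/139 16/135/140 16/136/144 16/138/124 13/175/86 14/176/90
362 12/169/121 13/174/167 13/175/169 13/171/167 15/144/140 16/141/136 16/141/136 15/139/143 14/154/103 12/169/92 14/185/88
368 13/172/166 13/178/166 13/177/173 13/176/158 12/168/111 14/139/128 15/142/129 13/153/102 12/165/93 13/174/91 12/170/93
374 13/176/148 12/173/143 13/174/95 12/169/92 13/171/97 13/179/97 13/178/90 12/169/95 12/166/92 13/175/92 12/165/91
```

```bash
python3 -m creep '0.0114 0 0 0 0 0 0;0.0114 0 0 0 0 0 0;0.0114 0 0 0 0 0 0;0.0114 0 0 0 0 0 0' && python3 -m creep '0.0114 0 0 0 0 0 0;0.0114 0 0 0 0 0 0;0.0114 0 0 0 0 0 0;0.0112 0 0 0 0 0 0;0 0 0 0 0 0 0'; python3 -m creep '0 0 -0.004 0 0 0 0;0 0 -0.004 0 0 0 0;0 0 -0.003 0 0 0 0;0 0 0 0 0 0 0'
```

```text
time: 7.62
tool_pos: [452.8, 276.3, 276.8]
tcp_rot: [3.139, 0.003, 2.66]
contact_force: [-0.0, 0.2, 0.8]
grip_width: 15.4
finger_force: 30.0
time: 8.03
tool_pos: [499.1, 276.0, 276.4]
tcp_rot: [3.139, 0.003, 2.659]
contact_force: [0.1, -0.1, -1.2]
grip_width: 15.1
finger_force: 30.0
time: 8.37
tool_pos: [495.7, 276.1, 263.9]
tcp_rot: [-3.141, -0.0, 2.661]
contact_force: [-0.1, 0.1, -0.7]
grip_width: 15.3
finger_force: 30.0
```

```bash
python3 -m creep '0 0 -0.003 0 0 0 0;0 0 -0.003 0 0 0 0;0 0 -0.002 0 0 0 0;0 0 0 0 0 0 0' && python3 -m creep '0 0 -0.002 0 0 0 0;0 0 0 0 0 0 0'  && python3 -m creep '0 0 -0.001 0 0 0 0;0 0 0 0 0 0 0'
```

```text
time: 8.7
tool_pos: [496.1, 276.1, 256.2]
tcp_rot: [3.142, 0.0, 2.661]
contact_force: [-0.1, -0.3, -1.2]
grip_width: 15.8
finger_force: 30.0
time: 8.87
tool_pos: [496.3, 276.2, 254.5]
tcp_rot: [3.141, 0.001, 2.66]
contact_force: [0.1, -0.2, -1.5]
grip_width: 15.5
finger_force: 30.0
time: 9.03
tool_pos: [496.4, 276.2, 253.6]
tcp_rot: [3.141, 0.001, 2.66]
contact_force: [-0.6, 0.8, -1.6]
grip_width: 15.3
finger_force: 30.0
```

```bash
python3 -m creep '0 0 -0.001 0 0 0 0;0 0 0 0 0 0 0';python3 -m creep '0 0 -0.001 0 0 0 0;0 0 0 0 0 0 0'
```

```text
time: 9.2
tool_pos: [496.4, 276.2, 252.6]
tcp_rot: [3.141, 0.001, 2.66]
contact_force: [0.2, -0.9, -0.7]
grip_width: 15.4
finger_force: 30.0
time: 9.37
tool_pos: [496.4, 276.1, 251.6]
tcp_rot: [3.141, 0.001, 2.66]
contact_force: [0.3, 0.2, -0.9]
grip_width: 15.5
finger_force: 30.0
```

```bash
for i in 1; do python3 -m creep '0 0 -0.001 0 0 0 0;0 0 0 0 0 0 0'; done; python3 -m creep '0 0 -0.001 0 0 0 0;0 0 0 0 0 0 0'; python3 -m creep '0 0 -0.001 0 0 0 0;0 0 0 0 0 0 0'
```

```text
time: 9.53
tool_pos: [496.5, 276.2, 251.0]
tcp_rot: [3.141, 0.001, 2.66]
contact_force: [0.0, -0.5, 1.2]
grip_width: 15.6
finger_force: 30.0
time: 9.7
tool_pos: [496.5, 276.3, 250.9]
tcp_rot: [3.14, 0.002, 2.66]
contact_force: [-2.1, -0.6, 7.7]
grip_width: 15.5
finger_force: 30.0
time: 9.87
tool_pos: [496.5, 276.3, 250.8]
tcp_rot: [3.139, 0.002, 2.661]
contact_force: [-3.8, -1.4, 12.8]
grip_width: 15.4
finger_force: 30.0
```

Contact came at TCP z = 251, exactly where the collar should meet the prongs. I'll ease off and release.

```bash
python3 -m creep '0 0 0.002 0 0 0 0;0 0 0 0 0 0 0;0 0 0 0 0 0 40;0 0 0 0 0 0 40;0 0 0 0 0 0 70;0 0 0 0 0 0 70;0 0 0 0 0 0 70;0 0 0 0 0 0 70'; python3 -m creep '0 0 0.015 0 0 0 70;0 0 0.02 0 0 0 80;0 0 0.02 0 0 0 80;0 0 0.03 0 0 0 100;0 0 0.03 0 0 0 100;0 0 0.03 0 0 0 100;0 0 0 0 0 0 100'; python3 - <<'E'
from h import *
step([488,-312,250],[0,0,-1],[.267,.509,0],16)
step([300,100,396],[0,0,-1],[.267,.509,0],8)
E
```

```text
time: 10.53
tool_pos: [496.4, 276.2, 250.6]
tcp_rot: [3.141, 0.001, 2.66]
contact_force: [-0.8, 1.3, 0.4]
grip_width: 51.1
finger_force: 0.0
time: 11.12
tool_pos: [497.5, 276.7, 402.3]
tcp_rot: [3.133, 0.008, 2.66]
contact_force: [1.4, -0.8, 0.7]
grip_width: 91.1
finger_force: 0.0
t 11.12 per row [-0.0006 -0.0368 -0.0095] [-0.0003  0.0007 -0.0001] tot [-0.0095 -0.5887 -0.1523] [-0.004  0.011 -0.002] F [ 1.4 -0.8  0.7] g 91.1
t 11.12 per row [-0.0247 -0.0221 -0.0008] [-0.0005  0.0014 -0.0002] tot [-0.1975 -0.1767 -0.0063] [-0.004  0.011 -0.002] F [ 1.4 -0.8  0.7] g 91.1
```

```bash
python3 -m creep '0 -0.0368 0 0 0 0 100;0 -0.0368 0 0 0 0 100;0 -0.0368 0 0 0 0 100;0 -0.0368 0 0 0 0 100;0 -0.0368 0 0 0 0 100;0 -0.0368 0 0 0 0 100;0 -0.0368 0 0 0 0 100;0 -0.0368 0 0 0 0 100'; python3 - <<'E'
from h import *   # passing mid-way: save views of the rest and pot
for n in("side","top"): cv2.imwrite(f"pics/{n}4.png",viewer.capture(n)[:,:,::-1])
E
python3 -m creep '0 -0.0368 -0.012 0 0 0 100;0 -0.0368 -0.012 0 0 0 100;0 -0.0368 -0.012 0 0 0 100;0 -0.0368 -0.012 0 0 0 100;0 -0.0368 -0.012 0 0 0 100;0 -0.0368 -0.012 0 0 0 100;0 -0.0368 -0.012 0 0 0 100;0 -0.0368 -0.012 0 0 0 100'; python3 -m creep '0 0 0 0 0 0 100;0 0 0 0 0 0 100'; python3 - <<'E'
from h import *
np.save("w5.npy",viewer.camera_info("wrist"),allow_pickle=True)
w=viewer.capture("wrist")[:,:,::-1];cv2.imwrite("pics/w5.png",w)
c=viewer.camera_info("wrist")
print("pred lid",proj("wrist",[[487.5,-312,20],[487.5,-312,64]],c))
for n in("side","top","wrist"):cv2.imwrite(f"pics/{n}5.png",viewer.capture(n)[:,:,::-1])
s=cv2.imread("pics/side4.png");
a=np.hstack([cv2.resize(s[190:350,190:350],(400,400)),cv2.resize(cv2.imread("pics/side5.png")[190:350,190:350],(400,400))])
k=cv2.resize(w,(320,200));t=cv2.resize(cv2.imread("pics/top5.png")[150:270,195:455],(433,200))
cv2.imwrite("pics/c5.png",np.vstack([a,np.hstack([k,t,np.zeros((200,47,3),np.uint8)])]))
E
```

```text
time: 11.78
tool_pos: [496.0, -19.9, 395.5]
tcp_rot: [3.141, 0.001, 2.661]
contact_force: [-0.3, 0.4, 0.1]
grip_width: 91.5
finger_force: 0.0
time: 12.55
tool_pos: [496.5, -313.6, 298.8]
tcp_rot: [3.141, 0.001, 2.661]
contact_force: [0.4, 0.8, 0.3]
grip_width: 91.8
finger_force: 0.0
time: 12.72
tool_pos: [496.1, -313.4, 298.0]
tcp_rot: [3.14, -0.002, 2.658]
contact_force: [1.1, -0.1, 0.9]
grip_width: 91.9
finger_force: 0.0
pred lid [[315.1994172  164.45188532]
 [314.95396478 171.29008125]]
```

View pics/c5.png

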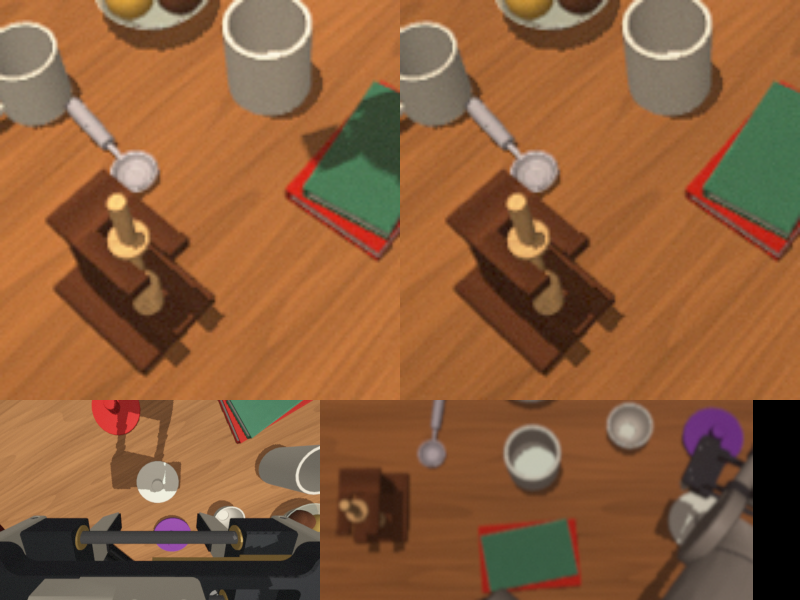

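The dipper hangs still in the notch in both side frames, and the pot and neighbours are unmoved. The wrist view shows the lid at about (314,163), predicted (315,164). Next I refine the lid and pot by fitting circles.

```bash
cat > circ.py <<'E'
from h import *
def fit(img,n,ci,c0,r,z):
    "refine circle centre (x,y), radius r at height z: maximise brightness step just inside vs outside the edge"
    g=cv2.GaussianBlur(cv2.cvtColor(img,cv2.COLOR_BGR2HSV)[:,:,1],(0,0),1).astype(np.float32)
    a=np.linspace(0,2*np.pi,120)
    def s(p,rr): 
        P=np.c_[p[0]+rr*np.cos(a),p[1]+rr*np.sin(a),np.full(120,z)]
        q=proj(n,P,ci).astype(np.float32)
        return cv2.remap(g,q[:,:1],q[:,1:],cv2.INTER_LINEAR)[:,0]
    best=max(((np.median(np.clip(s((x,y),r+2.5)-s((x,y),r-2.5),0,60))+np.mean(np.clip(s((x,y),r+2.5)-s((x,y),r-2.5),0,60)),x,y) for x in np.arange(c0[0]-10,c0[0]+10,.5) for y in np.arange(c0[1]-10,c0[1]+10,.5)))
    print(n,"z",z,np.round(best,2))
E
python3 - <<'E'
from circ import *
t0,s0,t5,s5=[cv2.imread(f"pics/{k}.png") for k in("top0","side0","top5","side5")]
for im,n in((t0,"top"),(s0,"side")): fit(im,n,None,(487.5,-312),56,20)
fit(cv2.imread("pics/w5.png"),"wrist",np.load("w5.npy",allow_pickle=True).item(),(487.5,-312),56,20)
for im,n in((t0,"top"),(t5,"top"),(s0,"side"),(s5,"side")): fit(im,n,None,(601,-8.5),49,110)
fit(cv2.imread("pics/w1.png"),"wrist",np.load("w1.npy",allow_pickle=True).item(),(601,-8.5),49,110)
E
```

```text
Traceback (most recent call last):
  File "circ.py", line 10, in fit
    best=max(((np.median(np.clip(s((x,y),r+2.5)-s((x,y),r-2.5),0,60))+np.mean(np.clip(s((x,y),r+2.5)-s((x,y),r-2.5),0,60)),x,y) for x in np.arange(c0[0]-10,c0[0]+10,.5) for y in np.arange(c0[1]-10,c0[1]+10,.5)))
  File "circ.py", line 10, in <genexpr>
    best=max(((np.median(np.clip(s((x,y),r+2.5)-s((x,y),r-2.5),0,60))+np.mean(np.clip(s((x,y),r+2.5)-s((x,y),r-2.5),0,60)),x,y) for x in np.arange(c0[0]-10,c0[0]+10,.5) for y in np.arange(c0[1]-10,c0[1]+10,.5)))
                                                ~^^^^^^^^^^^^^
  File "circ.py", line 8, in s
    q=proj(n,P,ci).astype(np.float32)
      ~~~~^^^^^^^^
  File "h.py", line 6, in proj
    c=ci or viewer.camera_info(n); R=Ro.from_euler('xyz',c['rotation']).as_matrix()
            ~~~~~~~~~~~~~~~~~~^^^
ValueError: time passes only in moves, steps and waits
```

```bash
sed -i 's/^    g=cv2.Gauss/    ci=ci or viewer.camera_info(n)\n&/' circ.py
python3 - <<'E'
from circ import *
t0,s0,t5,s5=[cv2.imread(f"pics/{k}.png") for k in("top0","side0","top5","side5")]
for im,n in((t0,"top"),(s0,"side")): fit(im,n,None,(487.5,-312),56,20)
fit(cv2.imread("pics/w5.png"),"wrist",np.load("w5.npy",allow_pickle=True).item(),(487.5,-312),56,20)
for im,n in((t0,"top"),(t5,"top"),(s0,"side"),(s5,"side")): fit(im,n,None,(601,-8.5),49,110)
fit(cv2.imread("pics/w1.png"),"wrist",np.load("w1.npy",allow_pickle=True).item(),(601,-8.5),49,110)
E
```

```text
top z 20 [ 113.2  488.5 -312.5]
side z 20 [ 106.25  487.   -311.5 ]
wrist z 20 [ 120.  489. -313.]
top z 110 [100.41 605.    -8.5 ]
top z 110 [102.21 604.5   -8.5 ]
side z 110 [ 96.56 601.5  -10.  ]
side z 110 [ 97.73 601.5   -9.5 ]
wrist z 110 [ 96.87 601.   -10.5 ]
```

```bash
python3 -m creep '-0.0039 0.0005 -0.02 0 0 0 100;-0.0039 0.0005 -0.03 0 0 0 100;0 0 -0.03 0 0 0 100;0 0 -0.03 0 0 0 100;0 0 -0.03 0 0 0 100;0 0 -0.02 0 0 0 100;0 0 -0.015 0 0 0 100;0 0 0 0 0 0 100'; python3 - <<'E'
from h import *
step([488.3,-312.4,94.5],[0,0,-1],[.267,.509,0],3)
E
```

```text
time: 13.58
tool_pos: [487.9, -309.3, 122.4]
tcp_rot: [3.14, -0.004, 2.662]
contact_force: [-1.3, 0.5, 0.2]
grip_width: 91.6
finger_force: 0.0
t 13.58 per row [ 0.0001 -0.001  -0.0093] [-0.0012 -0.0009 -0.0012] tot [ 0.0004 -0.0031 -0.0279] [-0.004 -0.003 -0.004] F [-1.3  0.5  0.2] g 91.6
```

```bash
python3 -m creep '0 -0.001 -0.0093 0 0 0 100;0 -0.001 -0.0093 0 0 0 100;0 -0.001 -0.0093 0 0 0 100;0 0 0 0 0 0 100;0 0 0 0 0 0 100'; python3 - <<'E'
from h import *
step([488.3,-312.4,94.5],[0,0,-1],[.267,.509,0],1)
E
```

```text
time: 14.0
tool_pos: [488.5, -314.6, 96.6]
tcp_rot: [3.141, 0.0, 2.66]
contact_force: [0.2, -0.4, 1.0]
grip_width: 91.9
finger_force: 0.0
t 14.0 per row [-0.0002  0.0022 -0.0021] [-0.0006  0.0005 -0.0018] tot [-0.0002  0.0022 -0.0021] [-0.001  0.001 -0.002] F [ 0.2 -0.4  1. ] g 91.9
```

```bash
python3 -m creep '0 0.002 -0.002 0 0 0 100;0 0 0 0 0 0 40;0 0 0 0 0 0 40;0 0 0 0 0 0 40;0 0 0 0 0 0 40;0 0 0 0 0 0 20;0 0 0 0 0 0 20;0 0 0 0 0 0 0'; python3 -m creep '0 0 0 0 0 0 0;0 0 0 0 0 0 0;0 0 0 0 0 0 0;0 0 0 0 0 0 0;0 0 0 0 0 0 0;0 0 0 0 0 0 0;0 0 0 0 0 0 0'
```

```text
time: 14.67
tool_pos: [488.6, -312.7, 94.9]
tcp_rot: [3.141, 0.001, 2.66]
contact_force: [-0.5, 0.0, 0.3]
grip_width: 49.6
finger_force: 0.0
time: 15.25
tool_pos: [488.6, -312.7, 94.9]
tcp_rot: [3.141, 0.001, 2.66]
contact_force: [-0.4, -1.7, -0.5]
grip_width: 27.4
finger_force: 30.0
```

```bash
python3 -m creep '0 0 0.005 0 0 0 0;0 0 0.015 0 0 0 0;0 0 0.025 0 0 0 0;0 0 0.03 0 0 0 0;0 0 0.03 0 0 0 0;0 0 0.03 0 0 0 0;0 0 0.02 0 0 0 0;0 0 0 0 0 0 0'; python3 -m creep '0.006 0.015 0 0 0 0 0;0.0113 0.0303 0 0 0 0 0;0.0113 0.0303 0 0 0 0 0;0.0113 0.0303 0 0 0 0 0;0.0113 0.0303 0 0 0 0 0;0.0113 0.0303 0 0 0 0 0;0.0113 0.0303 0 0 0 0 0;0.0113 0.0303 0 0 0 0 0'; python3 -m creep '0.0113 0.0303 0 0 0 0 0;0.0113 0.0303 0 0 0 0 0;0.006 0.0153 0 0 0 0 0;0 0 0 0 0 0 0;0 0 0 0 0 0 0;0 0 0 0 0 0 0'; python3 - <<'E'
from h import *
step([602,-9.5,240],[0,0,-1],[.267,.509,0],4)
E
```

```text
time: 15.92
tool_pos: [489.9, -313.5, 254.9]
tcp_rot: [-3.141, 0.009, 2.661]
contact_force: [0.6, -0.0, -1.7]
grip_width: 27.7
finger_force: 30.0
time: 16.58
tool_pos: [573.4, -83.7, 248.4]
tcp_rot: [3.141, -0.002, 2.66]
contact_force: [1.3, -0.3, -3.0]
grip_width: 27.5
finger_force: 30.0
time: 17.08
tool_pos: [601.7, -10.1, 248.8]
tcp_rot: [-3.141, -0.001, 2.66]
contact_force: [0.8, -0.7, -2.0]
grip_width: 27.3
finger_force: 30.0
t 17.08 per row [ 0.0001  0.0002 -0.0022] [-0.     -0.0003 -0.0005] tot [ 0.0003  0.0006 -0.0088] [-0.    -0.001 -0.002] F [ 0.8 -0.7 -2. ] g 27.3
```

```bash
python3 - <<'E'
from circ import *
t=readout.get_obs()['tool_pos'];print(t)
for n in("side","top","wrist"):
    ci=viewer.camera_info(n);im=viewer.capture(n)[:,:,::-1].copy();cv2.imwrite(f"pics/{n}6.png",im)
    fit(im,n,ci,t[:2],56,t[2]-74.9)
    fit(im,n,ci,(602,-9.5),49,110)
E
```

```text
[601.73935232 -10.103861   248.77013694]
side z 173.8701369412561 [ 18.91 597.24  -8.1 ]
side z 110 [ 20.44 592.5   -1.  ]
top z 173.8701369412561 [ 10.77 609.24  -8.1 ]
top z 110 [  8.55 611.5    0.  ]
wrist z 173.8701369412561 [ 96.48 598.74 -10.6 ]
wrist z 110 [ 20.34 594.5   -8.  ]
```

```bash
python3 -m creep '0.001 0.0005 -0.01 0 0 0 0;0 0 -0.01 0 0 0 0;0 0 -0.01 0 0 0 0;0 0 -0.006 0 0 0 0;0 0 -0.003 0 0 0 0;0 0 0 0 0 0 0;0 0 0 0 0 0 0'; python3 -m creep '0 0 -0.002 0 0 0 0;0 0 -0.002 0 0 0 0;0 0 0 0 0 0 0'; python3 -m creep '0 0 -0.0015 0 0 0 0;0 0 -0.0015 0 0 0 0;0 0 0 0 0 0 0'
```

```text
time: 17.82
tool_pos: [603.4, -9.1, 210.7]
tcp_rot: [3.141, 0.001, 2.66]
contact_force: [0.1, 0.5, -2.1]
grip_width: 27.6
finger_force: 30.0
time: 18.07
tool_pos: [603.3, -9.1, 206.7]
tcp_rot: [3.141, 0.001, 2.66]
contact_force: [0.2, -0.3, -2.6]
grip_width: 27.5
finger_force: 30.0
time: 18.32
tool_pos: [603.2, -9.1, 203.6]
tcp_rot: [3.141, 0.0, 2.66]
contact_force: [-0.9, 0.2, -1.8]
grip_width: 27.5
finger_force: 30.0
```

```bash
python3 -m creep '0 0 -0.0015 0 0 0 0;0 0 0 0 0 0 0'; python3 -m creep '0 0 -0.0015 0 0 0 0;0 0 0 0 0 0 0'; python3 -m creep '0 0 -0.0015 0 0 0 0;0 0 0 0 0 0 0'
```

```text
time: 18.48
tool_pos: [603.2, -9.1, 202.1]
tcp_rot: [3.141, 0.0, 2.66]
contact_force: [-1.4, -0.1, -3.0]
grip_width: 27.6
finger_force: 30.0
time: 18.65
tool_pos: [603.2, -9.1, 200.6]
tcp_rot: [3.141, 0.0, 2.66]
contact_force: [0.4, 0.5, -2.1]
grip_width: 27.5
finger_force: 30.0
time: 18.82
tool_pos: [603.2, -9.1, 199.1]
tcp_rot: [3.141, 0.0, 2.66]
contact_force: [1.1, -0.4, -2.6]
grip_width: 27.5
finger_force: 30.0
```

The plug is in the mouth with no contact so far, so I keep lowering.

```bash
python3 -m creep '0 0 -0.002 0 0 0 0;0 0 -0.0015 0 0 0 0;0 0 0 0 0 0 0'; python3 -m creep '0 0 -0.001 0 0 0 0;0 0 0 0 0 0 0'; python3 -m creep '0 0 -0.001 0 0 0 0;0 0 0 0 0 0 0'; python3 -m creep '0 0 -0.0007 0 0 0 0;0 0 0 0 0 0 0'
```

```text
time: 19.07
tool_pos: [603.1, -9.1, 195.4]
tcp_rot: [3.141, 0.0, 2.66]
contact_force: [0.5, 0.1, -2.4]
grip_width: 27.5
finger_force: 30.0
time: 19.23
tool_pos: [603.3, -9.1, 194.7]
tcp_rot: [3.141, 0.001, 2.66]
contact_force: [0.0, 0.2, -2.7]
grip_width: 27.4
finger_force: 30.0
time: 19.4
tool_pos: [603.3, -9.1, 193.7]
tcp_rot: [3.141, 0.001, 2.66]
contact_force: [-0.2, -0.4, -2.9]
grip_width: 27.4
finger_force: 30.0
time: 19.57
tool_pos: [603.3, -9.1, 193.1]
tcp_rot: [3.141, 0.001, 2.66]
contact_force: [-0.1, 0.0, -1.8]
grip_width: 27.8
finger_force: 30.0
```

```bash
python3 -m creep '0 0 -0.0005 0 0 0 0;0 0 0 0 0 0 0'; python3 -m creep '0 0 -0.0005 0 0 0 0;0 0 0 0 0 0 0'
```

```text
time: 19.73
tool_pos: [603.4, -9.1, 192.9]
tcp_rot: [3.141, 0.001, 2.66]
contact_force: [-1.0, 0.5, -0.4]
grip_width: 27.5
finger_force: 30.0
time: 19.9
tool_pos: [603.3, -9.1, 192.8]
tcp_rot: [3.141, 0.001, 2.66]
contact_force: [-3.3, 0.9, 4.4]
grip_width: 27.4
finger_force: 30.0
```

The lid is home at TCP z = 192.8, against 192.9 expected. I'll relieve, open and retreat.

```bash
python3 -m creep '0 0 0.0005 0 0 0 0;0 0 0 0 0 0 0;0 0 0 0 0 0 40;0 0 0 0 0 0 60;0 0 0 0 0 0 80;0 0 0 0 0 0 80;0 0 0 0 0 0 80;0 0 0 0 0 0 80'; python3 -m creep '0 0 0.01 0 0 0 80;0 0 0.02 0 0 0 80;0 0 0.025 0 0 0 80;0 0 0.03 0 0 0 100;0 0 0.03 0 0 0 100;0 0 0.03 0 0 0 100;0 0 0.02 0 0 0 100;0 0 0 0 0 0 100'; python3 -m creep '-0.02 -0.036 0 0 0 0 100;-0.02 -0.036 0 0 0 0 100;-0.02 -0.036 0 0 0 0 100;-0.02 -0.036 0 0 0 0 100;-0.02 -0.036 0 0 0 0 100;-0.02 -0.036 0 0 0 0 100;0 0 0 0 0 0 100;0 0 0 0 0 0 100'; python3 - <<'E'
from circ import *
for n in("side","top"):
    ci=viewer.camera_info(n);im=viewer.capture(n)[:,:,::-1].copy();cv2.imwrite(f"pics/{n}7.png",im)
    fit(im,n,ci,(602,-9.5),56,118)
    fit(im,n,ci,(602,-9.5),56,122)
    r=cv2.imread("pics/side5.png" if n=="side" else "pics/top5.png")
    dd=cv2.absdiff(im,r).max(2)
    x=(slice(210,345),slice(205,290)) if n=="side" else (slice(180,250),slice(200,255))
    print("rest region diff",dd[x].max(),(dd[x]>40).sum())
E
```

```text
time: 20.57
tool_pos: [603.3, -9.1, 192.5]
tcp_rot: [3.141, 0.001, 2.66]
contact_force: [0.1, -0.1, 0.4]
grip_width: 62.9
finger_force: 0.0
time: 21.23
tool_pos: [604.3, -9.2, 364.0]
tcp_rot: [3.138, 0.01, 2.66]
contact_force: [0.7, 0.1, 0.4]
grip_width: 91.5
finger_force: 0.0
time: 21.9
tool_pos: [482.2, -226.8, 357.6]
tcp_rot: [3.141, 0.0, 2.656]
contact_force: [0.3, 0.3, 0.3]
grip_width: 91.9
finger_force: 0.0
side z 118 [106.53 602.5  -10.  ]
side z 122 [106.59 601.    -7.  ]
rest region diff 101 11
top z 118 [109.68 605.5   -9.  ]
top z 122 [110.32 604.    -9.  ]
rest region diff 9 0
```

```bash
python3 -c "
from plant import order
print(order.close_job())"
```

```text
the job is handed in; nothing more can be done
None
```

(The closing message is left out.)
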